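# Pin the barrel and tighten its knurled lock ring

### The arm

A 7-joint arm with a two-finger parallel gripper is mounted at the origin on a cart in front of the work surface, level with it; the furniture and walls round the work are solid. World frame = base frame: x ahead of the robot, y to its left, z up, the work surface at z = 0. Lengths are in m, angles in rad, forces in N, time in s.
With the tool pointing down it reaches from about 0.425 to 0.925 m from the base axis. Payload 6.8 kg.
Tool frame: the origin (TCP) lies between the finger pads; the fingertips stand r.tcp_to_tips ahead of it and the grasp point (between the pads) lies 3 mm ahead of it (r.tcp_to_tips is the distance from the TCP to the fingertips, in m); z points along the fingers, y is the line along which they close (so a half turn about z gives the same grasp; the last joint's range is limited). The gripper opens to 85 mm and grips with 20 to 120 N. Pads are 22 mm wide; open, the fingers measure 114 mm over their backs; the gripper's body (76 mm by 85 mm) begins 54 mm behind the grasp point. The pads swing forward as they close: fully open they stand 13 mm farther back than shut.
Start: joints at [1.234, 0.477, 0.022, 1.555, -0.011, 1.109, -0.083], TCP at [0.153, -0.657, 0.253] pointing down, gripper open.
Joint ranges: [-2.96, 2.96], [-0.34, 2.1], [-1.41, 1.46], [0.24, 2.44], [-1.37, 4.51], [0.17, 1.92], [-2.96, 2.96]. Speed limits (rad/s): [2.39, 2.39, 3.14, 3.14, 3.14, 3.14, 3.14].

### API

Orientations are given as a rotation vector (axis times angle).
In Python, from bench import r gives the robot as it stands. The module is installed in compiled form; this text tells all that it offers.
- The arm moves only by the tool step_arm, never from a script. Its argument "moves" is a list of rows, each an object of numbers: "rx", "ry", "rz": the turn, a rotation vector about the tool's x, y, z in degrees; "dx", "dy", "dz": the shift along the tool's x, y, z in mm; "gripper": the opening, from -1 (shut) to 1 (fully open). In form: [{"rx": .., "ry": .., "rz": .., "dx": .., "dy": .., "dz": .., "gripper": ..}, ...]. A call has 1 to 20 rows; each row shifts and turns the commanded pose from where the row before left it, along the tool's axes as they then stand; what a row does not reach is not made up. A row lasts 1/8 s, in which the tool goes at most 62.5 mm and 10.7 degrees, less where a joint would pass 70% of its speed; a pose out of reach is approached as far as the arm can. A call is refused whole if a number of a shift passes 62.5 or a number of a turn 10.7, either way. A call with a gripper value outside its range is refused whole. The fingers move at their own pace and stop on an object; "grip_force" is the grip in N (left out, the last holds). Time passes only in rows, so rows that do not move let the fingers close. It gives the time, the measured TCP pose, the force, the opening and the grip force at its end, in the units of the state.
- r.get_obs(): the state, without advancing time (a new reading comes with each control period).
- r.grab_frame(name): name is "side" or "top"; returns the picture (384x512x3 uint8, blue, green, red); there is no depth.
- r.camera_info(name): a dict with "mtx" (3x3 intrinsics, pixels), "rvec" (rotation vector, rad) and "tvec" (3), from world to camera coordinates, as OpenCV has them. Camera axes: x right, y down, z forward; pixel columns grow to the right and rows downward; lengths in m; the calibration is good to about 2 mm. A picture is of the moment at which its call begins. camera_info takes no time and is no camera call.
- r.hand_in(): hands the job in; it is judged then, once.
The state is a dict: "clock": time; "joints": joint angles; "qvel": joint speeds; "tau": joint torques, N m; "tcp_pos": TCP position; "orientation": TCP orientation; "contact_force": force on the tool from outside, world axes, zero at the start; "moment": the same for the moment, N m; "grip_width": finger opening in m; "gripper_force": force on a finger pad.
Only numpy, scipy, OpenCV 4.12 (cv2) and the standard library are available. Lean on these libraries where they do the work, as an engineer would, in place of code of your own. Each camera call takes 0.05 s, during which the arm holds its last target. There are 200 camera calls.

### The job

Lock the adjuster on the bench: take the holding pin out of its wooden stand and push it gently, fully home, down the hole through the barrel's arm into the housing, so that the barrel cannot turn. Then turn the knurled lock ring clockwise (seen from above) until you feel it seat, and nip it up about 8 degrees further, no more than 13, without shifting the barrel. Leave the pin in its hole and the things round about where they are.

Things in the scene. Friction and masses are not known exactly. Their poses are not given: they have to be found in the camera images.
- holding_pin: steel pin, 75 mm, 90 g: 12 mm round shank, tapered tip (lowest 34 mm), 25 mm round collar (34 to 39 mm), then a square dark grip 18 x 18 x 36 mm. Origin at the tip, z up along the pin to the grip, x and y square to the grip's faces. At the start it stands in a hole of the wooden stand, a 64 x 64 x 40 mm block, collar on the block's top, tip 6 mm over the bench
- pin_hole (a point): centre of the 14 mm hole in the end of the barrel's arm, at the arm's top face, 40 mm over the bench, as at the start; fixed to the housing. z up; x points straight out from the ring's axis, 95 mm back along -x. The hole goes through the 8 mm arm into a 14 mm hole in the housing's foot; home, the pin's collar rests on the arm and its tip is 34 mm below this point
- ring_axis (a point): point on the upright axis of barrel and lock ring, mid-height of the ring, 74 mm over the bench. Knurled steel ring: 54 mm diameter, 28 mm tall; the barrel's 30 mm top stands through it to 103 mm; below it a 48 mm wide neck to 52 mm, then the 88 mm housing. It seats after 0.35 to 0.85 rad clockwise (not measured). Torque: 0.35 N m before, 0.9 at the seat, 1.5 N m/rad more beyond; stays where left
- barrel (a joint): turn of the barrel with its arm in the housing, rad, 0 at the start, positive clockwise seen from above. Only 0.12 N m turns it: unless it is pinned, it goes with the ring. Pinned, it has a play of about 0.03 rad
- nip (a joint): how far the lock ring has been tightened beyond the point where it seats, rad; 0 until it seats
- tape_measure: bystander: black pocket tape measure, 63 x 89 x 62 mm, origin under its centre; it stands about where the stand could be, on the other side
- jar_screws: bystander: clear jar with tan lid, 72 mm wide, 108 mm tall, origin under its centre
- black_tin: bystander: round black tin, 74 mm wide, 66 mm tall, origin under its centre
- screw_box: bystander: carton of screws, 64 x 85 x 45 mm, origin under its centre
- adapter_brick: bystander: black power adapter, 44 x 70 x 30 mm, origin under its centre
- aerosol_low: bystander: spray can, 52 mm wide, 165 mm tall, origin under its centre
- tape_blue: bystander: roll of tape lying flat, 84 mm wide, 24 mm tall, origin under its centre

How it is judged:
By the outcome, as a careful person would: the job done as asked, in the order asked, and still so for the second after the job is handed in, with the robot touching nothing.
It also fails if it takes over 61 s, if anything falls off the work surface, if the arm or the gripper's body presses on something with over 40 N, if the wrist force passes 120 N, or if a joint passes its speed limit or range.

## Working session

There is one attempt and no reset: what is moved stays moved. The work goes in short steps, Python scripts to look and compute and a tool call to move; the robot and the scene stay as the last step left them, time stands still between calls to the robot, and variables do not carry over. Pictures are saved under pics/ and viewed, at most 10 in all, crops included, and the job is handed in when it is done.

Besides the shell and the picture viewer there is one more tool, called after "Call:" as name([rows], argument=value, ...), one row to a line, values as JSON. step_arm: Moves the arm, as the interface text tells. Its arguments: {"type":"object","properties":{"moves":{"type":"array","items":{"type":"object","properties":{"rx":{"type":"number"},"ry":{"type":"number"},"rz":{"type":"number"},"dx":{"type":"number"},"dy":{"type":"number"},"dz":{"type":"number"},"gripper":{"type":"number"}}}},"grip_force":{"type":"number"}},"required":["moves"]}

```bash
mkdir -p pics; python3 - <<'E'
from bench import r
import cv2
for n in("side","top"):
    cv2.imwrite(f"pics/{n}0.png",r.grab_frame(n)); print(n,r.camera_info(n))
print(r.get_obs(),r.tcp_to_tips)
E
```

```text
side {'mtx': array([[407.64644083,   0.        , 253.05618843],
       [  0.        , 407.64644083, 192.26721595],
       [  0.        ,   0.        ,   1.        ]]), 'rvec': array([ 0.11523012, -2.8181422 ,  1.26276534]), 'tvec': array([0.54284815, 0.10775254, 1.10351408])}
top {'mtx': array([[417.86975096,   0.        , 251.38970043],
       [  0.        , 417.86975096, 191.06285246],
       [  0.        ,   0.        ,   1.        ]]), 'rvec': array([ 1.82542145, -1.87646297,  0.64649815]), 'tvec': array([-0.03933575,  0.47976889,  1.29680686])}
{'clock': 0.1, 'joints': array([ 1.23386355,  0.4777555 ,  0.02236299,  1.55632356, -0.01153923,
        1.10931863, -0.08307682]), 'qvel': array([-0.00059682, -0.00042151,  0.00066286, -0.00306359,  0.00165257,
        0.00057346, -0.00021626]), 'tau': array([ 3.27369176e-03, -5.97758102e+01,  1.61342606e+00, -2.81954670e+01,
        1.28585685e-02,  5.05365766e-03, -1.85946158e-05]), 'tcp_pos': array([ 0.15299686, -0.65692753,  0.25241004]), 'orientation': array([-3.11940878e+00, -3.58489685e-01,  4.51863322e-04]), 'contact_force': array([-0.54852572, -0.26800094, -0.60216729]), 'moment': array([-0.0356058 , -0.0134966 , -0.00605995]), 'gripper_force': 0.0, 'grip_width': 0.08522418432842231} 0.022
```

View pics/side0.png

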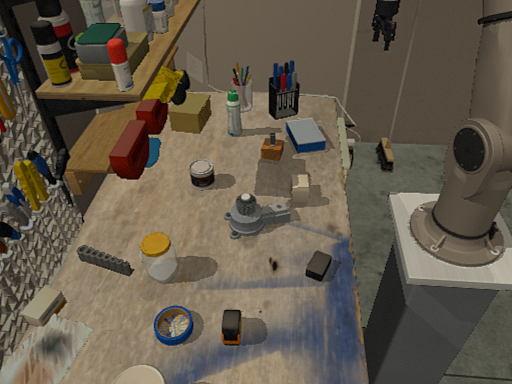

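View pics/top0.png

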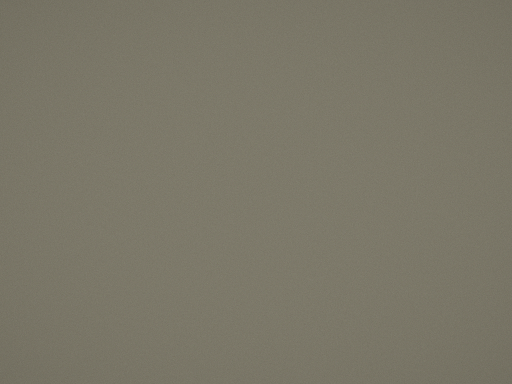

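The side view shows the stand with its pin near (271,145), the ring near (246,203), and the arm's end near (285,211). The top view is plain grey. I'll check the camera geometry and enlarge the side view.

```bash
cat > h.py <<'E'
import cv2,numpy as np
from bench import r
def cam(n):
    c=r.camera_info(n);R=cv2.Rodrigues(np.array(c['rvec']))[0];t=np.array(c['tvec']).ravel();return c['mtx'],R,t
def plane(n,uv,z):
    K,R,t=cam(n);o=-R.T@t;d=R.T@np.linalg.inv(K)@np.array([*uv,1.]);return o+d*(z-o[2])/d[2]
def proj(n,p):
    K,R,t=cam(n);q=K@(R@np.array(p,float)+t);return q[:2]/q[2]
E
python3 - <<'E'
from h import *
for n in("side","top"):
    K,R,t=cam(n);print(n,-R.T@t,R[2])
im=cv2.imread("pics/side0.png")
c=im[120:250,200:340];cv2.imwrite("pics/c0.png",cv2.resize(c,None,fx=5,fy=4.6,interpolation=cv2.INTER_CUBIC) if 0 else cv2.resize(c,None,fx=4.5,fy=4.5,interpolation=cv2.INTER_CUBIC))
print(np.ptp(cv2.imread("pics/top0.png").reshape(-1,3),axis=0))
for nm,uv,z in(("stand pin top",(273,136),.081),("ring",(246,203),.088),("hole",(283,212),.04),("barreltop",(246,198),.103)):print(nm,plane("side",uv,z))
E
```

```text
side [0.46045996 0.79656041 0.82310765] [ 0.07723464 -0.74288124 -0.66495283]
top [-0.40968223 -0.01461541  1.32112845] [ 0.60838322 -0.0259831  -0.79321796]
[20 21 22]
stand pin top [ 0.50661837 -0.30972575  0.081     ]
ring [0.56061393 0.01897549 0.088     ]
hole [ 0.46247256 -0.0032713   0.04      ]
barreltop [0.56051603 0.01582977 0.103     ]
```

View pics/c0.png

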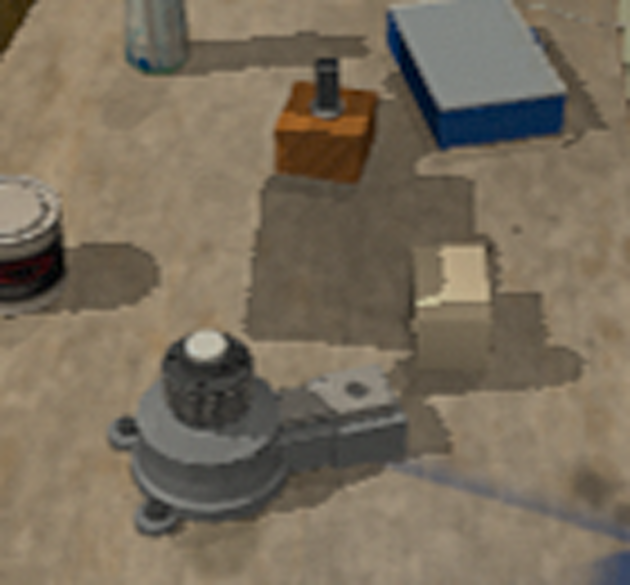

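The crop (scale 4.5, offset (200,120)) shows the pin's grip top at about px (272.7,134), its collar at (272.7,145) and the hole at (279.3,206.2). The barrel top is at (246,197). A cream carton stands near (300,187), next to the arm.

```bash
python3 - <<'E'
from h import *
C=lambda x,y:(200+x/4.5,120+y/4.5)
P=lambda x,y,z:plane("side",C(x,y),z)
def show(n,p):print(n,np.round(p,4))
show("pin top",P(327,62,.081));show("collar",P(327,108,.045))
cs=[P(*c,.04) for c in((277,128),(368,135),(377,92),(293,83))]
for c in cs:show("stand",c)
show("stand mean",np.mean(cs,0))
for i in range(4):
    d=cs[(i+1)%4]-cs[i];print(np.linalg.norm(d[:2]),np.degrees(np.arctan2(d[1],d[0])))
h=P(357,388,.04);a=P(207,345,.103);show("hole",h);show("axis",a);d=h-a;print(np.linalg.norm(d[:2]),np.degrees(np.arctan2(d[1],d[0])))
for c in((309,384),(373,365),(390,403),(333,413)):show("armpad",P(*c,.04))
for nm,c,z in(("box base L",(415,372),0),("base R",(490,372),0)):show(nm,P(*c,z))
for z in(.045,.064,.085):
  for c in((415,305),(490,302),(490,243),(415,243)):show(f"boxtop{z}",P(*c,z))
show("can base",P(158,70,0));show("bluebox",P(450,145,0))
show("tin",P(5,300,0)); show("pens",plane("side",(285,117),0))
show("adapter",plane("side",(318,278),0))
# mask-based checks
im=cv2.imread("pics/side0.png");hsv=cv2.cvtColor(im,cv2.COLOR_BGR2HSV)
sub=hsv[135:165,255:290];m=cv2.inRange(sub,(5,130,60),(20,255,255))
print(cv2.approxPolyDP(max(cv2.findContours(m,0,1)[0],key=cv2.contourArea),2,True).reshape(-1,2)+[255,135])
E
```

```text
pin top [ 0.5084 -0.3225  0.081 ]
collar [ 0.5075 -0.3163  0.045 ]
stand [ 0.5428 -0.2958  0.04  ]
stand [ 0.4763 -0.2915  0.04  ]
stand [ 0.4716 -0.3466  0.04  ]
stand [ 0.535  -0.3544  0.04  ]
stand mean [ 0.5065 -0.3221  0.04  ]
0.06660994309446143 176.30720515178754
0.055305547532372726 -94.87849365227498
0.0638820457379585 -6.984232910352575
0.05909550426419116 82.44771896875335
hole [ 0.4734 -0.0254  0.04  ]
axis [0.561  0.0107 0.103 ]
0.09478455896553815 -157.61489876294615
armpad [ 0.5032 -0.0269  0.04  ]
armpad [ 0.4643 -0.047   0.04  ]
armpad [ 0.4528 -0.0136  0.04  ]
armpad [ 0.487  -0.0024  0.04  ]
box base L [ 0.4369 -0.0853  0.    ]
base R [ 0.3881 -0.0888  0.    ]
boxtop0.045 [ 0.4393 -0.1003  0.045 ]
boxtop0.045 [ 0.3912 -0.1066  0.045 ]
boxtop0.045 [ 0.3904 -0.167   0.045 ]
boxtop0.045 [ 0.4404 -0.1636  0.045 ]
boxtop0.064 [ 0.4398 -0.0784  0.064 ]
boxtop0.064 [ 0.3929 -0.0845  0.064 ]
boxtop0.064 [ 0.3921 -0.1435  0.064 ]
boxtop0.064 [ 0.4409 -0.1401  0.064 ]
boxtop0.085 [ 0.4404 -0.0542  0.085 ]
boxtop0.085 [ 0.3947 -0.0602  0.085 ]
boxtop0.085 [ 0.394  -0.1175  0.085 ]
boxtop0.085 [ 0.4414 -0.1142  0.085 ]
can base [ 0.6479 -0.4245  0.    ]
bluebox [ 0.4149 -0.3384  0.    ]
tin [ 0.7187 -0.1376  0.    ]
pens [ 0.4727 -0.5624  0.    ]
adapter [0.3693 0.1802 0.    ]
[[266 138]
 [261 147]
 [261 157]
 [278 160]
 [283 141]
 [275 140]
 [277 144]
 [272 147]
 [268 145]
 [269 139]]
```

Call:
step_arm([
  {"rz": 9,"dz": -10,"gripper": 1},
  {"rz": 9,"dz": -10},
  {"dx": 32.4,"dy": -36.7},
  {"dx": 32.4,"dy": -36.7},
  {"dx": 32.4,"dy": -36.7},
  {"dx": 32.4,"dy": -36.7},
  {"dx": 32.4,"dy": -36.7},
  {"dx": 32.4,"dy": -36.7},
  {"dx": 32.4,"dy": -36.7},
  {"dx": 32.4,"dy": -36.7},
  {"dx": 32.4,"dy": -36.7,"dz": 20},
  {"dx": 32.4,"dy": -36.7,"dz": 20},
  {"dz": 40},
  {"dz": 32},
  {},
])

```text
invalid input at $.moves[0]: expected keys rx, ry, rz, dx, dy, dz, gripper
```

```bash
python3 - <<'E'
from h import *
f=r.grab_frame("side");c=f[100:260,190:390];cv2.imwrite("pics/c1.png",cv2.resize(c,None,fx=3.75,fy=3.75,interpolation=cv2.INTER_CUBIC))
o=r.get_obs();print(o['clock'],o['tcp_pos'],o['orientation'],o['joints'],o['contact_force'])
t=r.grab_frame("top");print(np.ptp(t.reshape(-1,3),axis=0))
E
```

```text
0.15 [ 0.15297997 -0.6570198   0.25257237] [-3.11974924e+00 -3.58389445e-01  4.40751570e-04] [ 1.23388773  0.47759938  0.02238499  1.55618807 -0.01148155  1.1092886
 -0.0831484 ] [ 0.44873769 -0.07999402  0.11732252]
[20 22 22]
```

View pics/c1.png

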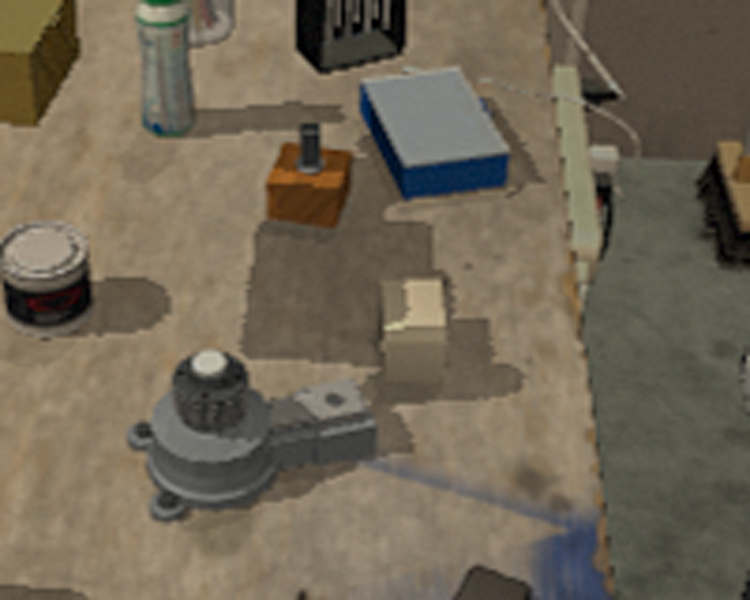

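The call was refused because every row needs all the keys, so the arm hasn't moved and the picture matches the first one. I'll resend it with complete rows.

Call:
step_arm([
  {"rx": 0,"ry": 0,"rz": 9,"dx": 0,"dy": 0,"dz": -10,"gripper": 1},
  {"rx": 0,"ry": 0,"rz": 9,"dx": 0,"dy": 0,"dz": -10,"gripper": 1},
  {"rx": 0,"ry": 0,"rz": 0,"dx": 32.4,"dy": -36.7,"dz": 0,"gripper": 1},
  {"rx": 0,"ry": 0,"rz": 0,"dx": 32.4,"dy": -36.7,"dz": 0,"gripper": 1},
  {"rx": 0,"ry": 0,"rz": 0,"dx": 32.4,"dy": -36.7,"dz": 0,"gripper": 1},
  {"rx": 0,"ry": 0,"rz": 0,"dx": 32.4,"dy": -36.7,"dz": 0,"gripper": 1},
  {"rx": 0,"ry": 0,"rz": 0,"dx": 32.4,"dy": -36.7,"dz": 0,"gripper": 1},
  {"rx": 0,"ry": 0,"rz": 0,"dx": 32.4,"dy": -36.7,"dz": 0,"gripper": 1},
  {"rx": 0,"ry": 0,"rz": 0,"dx": 32.4,"dy": -36.7,"dz": 0,"gripper": 1},
  {"rx": 0,"ry": 0,"rz": 0,"dx": 32.4,"dy": -36.7,"dz": 0,"gripper": 1},
  {"rx": 0,"ry": 0,"rz": 0,"dx": 32.4,"dy": -36.7,"dz": 20,"gripper": 1},
  {"rx": 0,"ry": 0,"rz": 0,"dx": 32.4,"dy": -36.7,"dz": 20,"gripper": 1},
  {"rx": 0,"ry": 0,"rz": 0,"dx": 0,"dy": 0,"dz": 40,"gripper": 1},
  {"rx": 0,"ry": 0,"rz": 0,"dx": 0,"dy": 0,"dz": 32,"gripper": 1},
  {"rx": 0,"ry": 0,"rz": 0,"dx": 0,"dy": 0,"dz": 0,"gripper": 1},
])

```text
clock: 2.08
tcp_pos: [0.5055, -0.3184, 0.1588]
orientation: [-3.136, 0.134, 0.008]
contact_force: [0.2, 0.4, 0.7]
grip_width: 0.0854
gripper_force: 0.0
```

```bash
python3 - <<'E'
from h import *
f=r.grab_frame("side");c=f[100:200,220:345];cv2.imwrite("pics/c2.png",cv2.resize(c,None,fx=6,fy=6,interpolation=cv2.INTER_CUBIC))
o=r.get_obs();print(o['clock'],o['tcp_pos'],o['orientation'],o['joints'],o['contact_force'])
p=o['tcp_pos'];print("tip-plane proj",proj("side",p-[0,0,.022]))
t=r.grab_frame("top");print(np.ptp(t.reshape(-1,3),axis=0))
E
```

```text
2.125 [ 0.50669033 -0.31921305  0.16082107] [-3.13789905e+00  1.34153700e-01  3.00865831e-03] [ 0.53051983  0.45712198 -0.09449647  1.82088154  0.05458643  0.86818087
 -1.24595518] [0.6034499  0.02957544 0.51568287]
tip-plane proj [273.43184521 118.96341486]
[21 23 22]
```

View pics/c2.png

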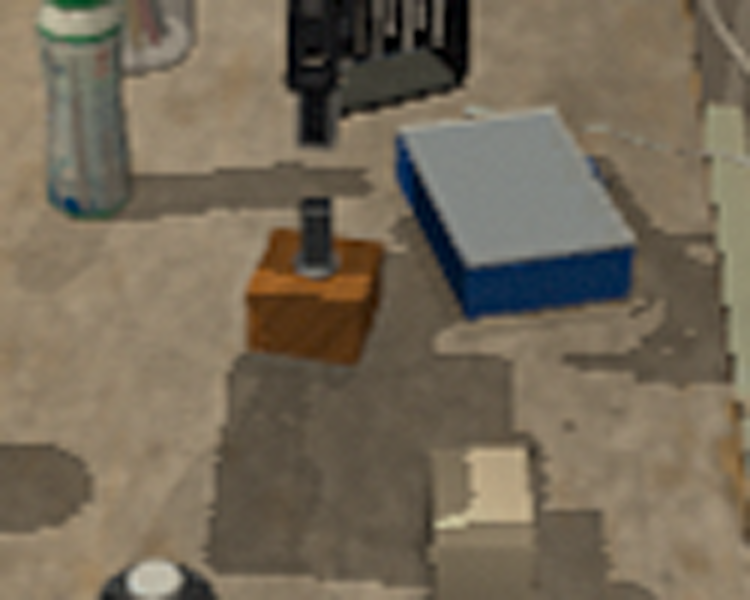

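The finger and the pin's grip line up (column about 318 in the crop). I'll descend and grip.

Call:
step_arm([
  {"rx": 0,"ry": 0,"rz": 0,"dx": 0,"dy": 0,"dz": 30,"gripper": 1},
  {"rx": 0,"ry": 0,"rz": 0,"dx": 1,"dy": 0,"dz": 30,"gripper": 1},
  {"rx": 0,"ry": 0,"rz": 0,"dx": 0,"dy": 0,"dz": 20,"gripper": 1},
  {"rx": 0,"ry": 0,"rz": 0,"dx": 0,"dy": 0,"dz": 11,"gripper": 1},
  {"rx": 0,"ry": 0,"rz": 0,"dx": 0,"dy": 0,"dz": 0,"gripper": 0},
  {"rx": 0,"ry": 0,"rz": 0,"dx": 0,"dy": 0,"dz": 0,"gripper": -0.3},
  {"rx": 0,"ry": 0,"rz": 0,"dx": 0,"dy": 0,"dz": 0,"gripper": -1},
  {"rx": 0,"ry": 0,"rz": 0,"dx": 0,"dy": 0,"dz": 0,"gripper": -1},
  {"rx": 0,"ry": 0,"rz": 0,"dx": 0,"dy": 0,"dz": 0,"gripper": -1},
  {"rx": 0,"ry": 0,"rz": 0,"dx": 0,"dy": 0,"dz": 0,"gripper": -1},
], grip_force=50)

```text
clock: 3.42
tcp_pos: [0.5083, -0.3215, 0.0712]
orientation: [3.136, -0.136, 0.002]
contact_force: [-2.0, -5.6, 4.1]
grip_width: 0.0172
gripper_force: 53.0
```

Call:
step_arm([
  {"rx": 0,"ry": 0,"rz": 0,"dx": 0,"dy": 0,"dz": -15,"gripper": -1},
  {"rx": 0,"ry": 0,"rz": 0,"dx": 0,"dy": 0,"dz": -25,"gripper": -1},
  {"rx": 0,"ry": 0,"rz": 0,"dx": 0,"dy": 0,"dz": -25,"gripper": -1},
  {"rx": 0,"ry": 0,"rz": 0,"dx": 0,"dy": 0,"dz": -20,"gripper": -1},
  {"rx": 0,"ry": 0,"rz": 0,"dx": -7.6,"dy": -36.5,"dz": 0,"gripper": -1},
  {"rx": 0,"ry": 0,"rz": 0,"dx": -7.6,"dy": -36.5,"dz": 0,"gripper": -1},
  {"rx": 0,"ry": 0,"rz": 0,"dx": -7.6,"dy": -36.5,"dz": 0,"gripper": -1},
  {"rx": 0,"ry": 0,"rz": 0,"dx": -7.6,"dy": -36.5,"dz": 0,"gripper": -1},
  {"rx": 0,"ry": 0,"rz": 0,"dx": -7.6,"dy": -36.5,"dz": 0,"gripper": -1},
  {"rx": 0,"ry": 0,"rz": 0,"dx": -7.6,"dy": -36.5,"dz": 0,"gripper": -1},
  {"rx": 0,"ry": 0,"rz": 0,"dx": -7.6,"dy": -36.5,"dz": 0,"gripper": -1},
  {"rx": 0,"ry": 0,"rz": 0,"dx": -7.6,"dy": -36.5,"dz": 0,"gripper": -1},
  {"rx": 0,"ry": 0,"rz": 0,"dx": 0,"dy": 0,"dz": 15,"gripper": -1},
  {"rx": 0,"ry": 0,"rz": 0,"dx": 0,"dy": 0,"dz": 0,"gripper": -1},
  {"rx": 0,"ry": 0,"rz": 0,"dx": 0,"dy": 0,"dz": 0,"gripper": -1},
])

```text
clock: 5.3
tcp_pos: [0.4724, -0.0244, 0.1402]
orientation: [3.138, -0.137, -0.001]
contact_force: [-0.2, -0.7, -1.6]
grip_width: 0.0168
gripper_force: 52.3
```

```bash
python3 - <<'E'
from h import *
f=r.grab_frame("side");c=f[150:240,220:332];cv2.imwrite("pics/c3.png",cv2.resize(c,None,fx=6.6,fy=6.6,interpolation=cv2.INTER_CUBIC))
o=r.get_obs();p=o['tcp_pos'];print(o['clock'],p,o['orientation'],o['joints'],o['contact_force'],o['grip_width'])
for z in(.04,p[2]-.065):print("tip/proj",z,(proj("side",[p[0],p[1],z])-[220,150])*6.6)
print("hole0",(np.array([279.3,206.2])-[220,150])*6.6)
E
```

```text
5.35 [ 0.47261106 -0.0243152   0.14033219] [ 3.13842161e+00 -1.36875746e-01 -2.54350319e-04] [ 0.09246227  0.31179814 -0.20238506  2.11864507  0.09395353  0.71949795
 -1.8291453 ] [-0.16822459 -0.51759633 -1.2563288 ] 0.01714696509740115
tip/proj 0.04 [393.37357672 372.9771148 ]
tip/proj 0.0753321879714696 [395.68784197 310.90668291]
hole0 [391.38 370.92]
```

View pics/c3.png

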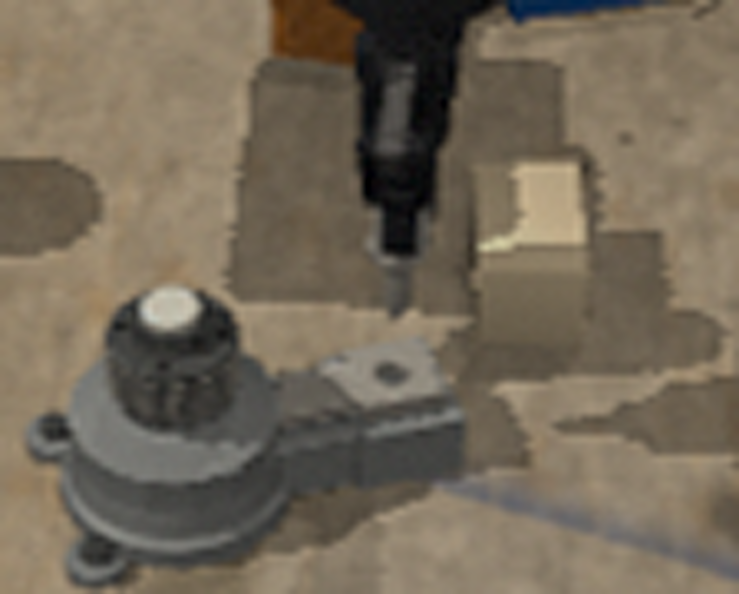

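The tip is at about crop (398,315) and the hole at about (391,374). I'll refine both numerically.

```bash
python3 - <<'E'
from h import *
f=r.grab_frame("side");g=cv2.cvtColor(f,cv2.COLOR_BGR2GRAY)
print(g[188:200,274:287]);print(g[201:212,272:287])
s=g[202:211,274:285].astype(float);w=np.clip(135-s,0,None);w[s>130]=0
yy,xx=np.mgrid[202:211,274:285];print((w*xx).sum()/w.sum(),(w*yy).sum()/w.sum())
print(proj("side",[.4735,-.0254,.04])-proj("side",[.4725,-.0254,.04]),proj("side",[.4735,-.0244,.04])-proj("side",[.4735,-.0254,.04]))
E
```

```text
[[ 94  88  97  91  53  51  38  30  34  64  88  89  91]
 [100  87  93 114 117 110  88  82  80  86  86  90  88]
 [ 98  94  92  90  89  77  72  78  81  87  89  87  89]
 [ 96  89  89  93  86  70  64  70  82  94  92  90  90]
 [ 93  89  89  92  91  85  74  72  82  98  95  96  92]
 [ 94  93  88  89  88  86  75  71  80  98  95  98  94]
 [100  95  88  86  88  84  73  68  81  96  95  94  95]
 [ 99  97  85  82  82  81  73  67  81  97  96  95  98]
 [110 111  99 102  95  72  68  83 103 102  90  92  94]
 [149 148 140 142 121  78  88 129 154 130 101 100 105]
 [144 142 138 140 128 117 133 150 147 146 139 139 143]
 [141 138 136 135 136 137 142 146 146 143 139 139 141]]
[[134 135 139 130 128 134 139 139 139 138 137 130 126 136 136]
 [131 132 134 135 136 138 141 138 136 140 136 136 134 127 118]
 [133 140 142 140 143 141 139 141 141 137 138 137 128 103  93]
 [119 140 140 142 141 132 127 135 141 142 141 139 142 130 105]
 [146 147 137 144 130  94  78  80 109 130 138 137 142 127 103]
 [146 148 140 144 120  74  69  77  79  94 124 140 140 128 115]
 [136 143 145 139 132 103  84  80  81 106 132 138 139 141 129]
 [135 140 137 139 145 142 122 111 120 139 142 139 142 143 129]
 [110 139 141 139 141 145 145 149 145 140 138 136 135 127 113]
 [ 88 107 133 136 139 132 133 139 128 112 102  95  77  70  72]
 [ 89  75  80 113 109  94  92  78  72  70  73  73  74  70  67]]
279.47357293868924 206.78541226215646
[-0.36033858 -0.01787409] [-0.01480728  0.24817644]
```

Call:
step_arm([
  {"rx": 0,"ry": 0,"rz": 0,"dx": 1.6,"dy": 0.8,"dz": 15,"gripper": -1},
  {"rx": 0,"ry": 0,"rz": 0,"dx": 0,"dy": 0,"dz": 15,"gripper": -1},
  {"rx": 0,"ry": 0,"rz": 0,"dx": 0,"dy": 0,"dz": 4,"gripper": -1},
  {"rx": 0,"ry": 0,"rz": 0,"dx": 0,"dy": 0,"dz": 4,"gripper": -1},
  {"rx": 0,"ry": 0,"rz": 0,"dx": 0,"dy": 0,"dz": 4,"gripper": -1},
  {"rx": 0,"ry": 0,"rz": 0,"dx": 0,"dy": 0,"dz": 0,"gripper": -1},
])

```text
clock: 6.15
tcp_pos: [0.4736, -0.0247, 0.098]
orientation: [3.138, -0.135, -0.002]
contact_force: [-1.5, -1.9, -1.9]
grip_width: 0.0172
gripper_force: 52.1
```

Call:
step_arm([
  {"rx": 0,"ry": 0,"rz": 0,"dx": 0,"dy": 0,"dz": 4,"gripper": -1},
  {"rx": 0,"ry": 0,"rz": 0,"dx": 0,"dy": 0,"dz": 4,"gripper": -1},
  {"rx": 0,"ry": 0,"rz": 0,"dx": 0,"dy": 0,"dz": 4,"gripper": -1},
  {"rx": 0,"ry": 0,"rz": 0,"dx": 0,"dy": 0,"dz": 0,"gripper": -1},
])

```text
clock: 6.65
tcp_pos: [0.4736, -0.0251, 0.0857]
orientation: [3.138, -0.135, -0.002]
contact_force: [-1.3, -4.6, -3.4]
grip_width: 0.0171
gripper_force: 52.1
```

Call:
step_arm([
  {"rx": 0,"ry": 0,"rz": 0,"dx": 0,"dy": 0.7,"dz": 3,"gripper": -1},
  {"rx": 0,"ry": 0,"rz": 0,"dx": 0,"dy": 0,"dz": 4,"gripper": -1},
  {"rx": 0,"ry": 0,"rz": 0,"dx": 0,"dy": 0,"dz": 4,"gripper": -1},
  {"rx": 0,"ry": 0,"rz": 0,"dx": 0,"dy": 0,"dz": 0,"gripper": -1},
])

```text
clock: 7.15
tcp_pos: [0.4736, -0.0254, 0.0748]
orientation: [3.138, -0.135, -0.001]
contact_force: [-1.2, -4.3, -4.4]
grip_width: 0.0172
gripper_force: 52.0
```

Call:
step_arm([
  {"rx": 0,"ry": 0,"rz": 0,"dx": 0,"dy": 0.6,"dz": 1.5,"gripper": -1},
  {"rx": 0,"ry": 0,"rz": 0,"dx": 0,"dy": 0,"dz": 1.5,"gripper": -1},
  {"rx": 0,"ry": 0,"rz": 0,"dx": 0,"dy": 0,"dz": 0,"gripper": -1},
])

```text
clock: 7.52
tcp_pos: [0.4737, -0.0256, 0.0721]
orientation: [3.139, -0.134, -0.001]
contact_force: [-3.3, -3.8, -1.5]
grip_width: 0.0173
gripper_force: 52.4
```

Call:
step_arm([
  {"rx": 0,"ry": 0,"rz": 0,"dx": -0.3,"dy": 0.3,"dz": 0.8,"gripper": -1},
  {"rx": 0,"ry": 0,"rz": 0,"dx": 0,"dy": 0,"dz": 0.8,"gripper": -1},
  {"rx": 0,"ry": 0,"rz": 0,"dx": 0,"dy": 0,"dz": 0,"gripper": -1},
])

```text
clock: 7.9
tcp_pos: [0.4737, -0.0257, 0.0711]
orientation: [3.139, -0.134, 0.0]
contact_force: [-5.3, -3.2, 6.5]
grip_width: 0.017
gripper_force: 53.3
```

Call:
step_arm([
  {"rx": 0,"ry": 0,"rz": 0,"dx": -0.3,"dy": 0.2,"dz": 0.6,"gripper": -1},
  {"rx": 0,"ry": 0,"rz": 0,"dx": 0,"dy": 0,"dz": 0.0,"gripper": -1},
])

```text
clock: 8.15
tcp_pos: [0.4737, -0.0258, 0.071]
orientation: [-3.139, 0.134, -0.001]
contact_force: [-6.0, -2.4, 13.7]
grip_width: 0.0173
gripper_force: 54.2
```

The pin is home: it stops firmly at TCP z 0.071, which puts the tip at 6 mm. I'll release it and go above the ring, turned 60° counter-clockwise.

Call:
step_arm([
  {"rx": 0,"ry": 0,"rz": 0,"dx": 0.3,"dy": 0,"dz": -1,"gripper": -1},
  {"rx": 0,"ry": 0,"rz": 0,"dx": 0,"dy": 0,"dz": 0,"gripper": -0.3},
  {"rx": 0,"ry": 0,"rz": 0,"dx": 0,"dy": 0,"dz": 0,"gripper": 0},
  {"rx": 0,"ry": 0,"rz": 0,"dx": 0,"dy": 0,"dz": 0,"gripper": 0},
  {"rx": 0,"ry": 0,"rz": 0,"dx": 0,"dy": 0,"dz": -20,"gripper": 0},
  {"rx": 0,"ry": 0,"rz": 0,"dx": 0,"dy": 0,"dz": -35,"gripper": 0},
  {"rx": 0,"ry": 0,"rz": 0,"dx": 0,"dy": 0,"dz": -35,"gripper": 0},
  {"rx": 0,"ry": 0,"rz": -10,"dx": 0,"dy": 0,"dz": -5,"gripper": 1},
  {"rx": 0,"ry": 0,"rz": -10,"dx": 0,"dy": 0,"dz": 0,"gripper": 1},
  {"rx": 0,"ry": 0,"rz": -10,"dx": 0,"dy": 0,"dz": 0,"gripper": 1},
  {"rx": 0,"ry": 0,"rz": -10,"dx": 0,"dy": 0,"dz": 0,"gripper": 1},
  {"rx": 0,"ry": 0,"rz": -10,"dx": 0,"dy": 0,"dz": 0,"gripper": 1},
  {"rx": 0,"ry": 0,"rz": -10,"dx": 0,"dy": 0,"dz": 0,"gripper": 1},
  {"rx": 0,"ry": 0,"rz": 0,"dx": 26.6,"dy": 17,"dz": 0,"gripper": 1},
  {"rx": 0,"ry": 0,"rz": 0,"dx": 26.6,"dy": 17,"dz": 0,"gripper": 1},
  {"rx": 0,"ry": 0,"rz": 0,"dx": 26.6,"dy": 17,"dz": 0,"gripper": 1},
  {"rx": 0,"ry": 0,"rz": 0,"dx": 0,"dy": 0,"dz": 0,"gripper": 1},
  {"rx": 0,"ry": 0,"rz": 0,"dx": 0,"dy": 0,"dz": 0,"gripper": 1},
])

```text
clock: 10.4
tcp_pos: [0.5604, 0.01, 0.1657]
orientation: [-2.785, -1.453, 0.002]
contact_force: [-0.2, -0.5, 0.3]
grip_width: 0.0853
gripper_force: 0.0
```

```bash
python3 - <<'E'
from h import *
f=r.grab_frame("side");c=f[140:240,220:345];cv2.imwrite("pics/c4.png",cv2.resize(c,None,fx=6,fy=6,interpolation=cv2.INTER_CUBIC))
o=r.get_obs();p=o['tcp_pos'];v=o['orientation'];print(o['clock'],p,v,np.degrees(2*np.arctan2(v[1],v[0])),o['joints'],o['contact_force'],o['moment'])
R=cv2.Rodrigues(v)[0];w=np.array([.5615,.0104,.077])-p;print("tool-frame shift mm",R.T@w*1000)
E
```

```text
10.45 [0.56015579 0.00978355 0.16581609] [-2.78537595e+00 -1.45276715e+00  1.79447512e-03] -304.90965683415163 [ 0.18082833  0.42066724 -0.39000568  1.89316874  0.20525576  0.86771751
 -0.92140763] [-0.08278926 -0.31351015 -0.52488391] [-0.05396424  0.0384111   0.03038603]
tool-frame shift mm [ 1.3598616   0.80586153 88.81433373]
```

View pics/c4.png

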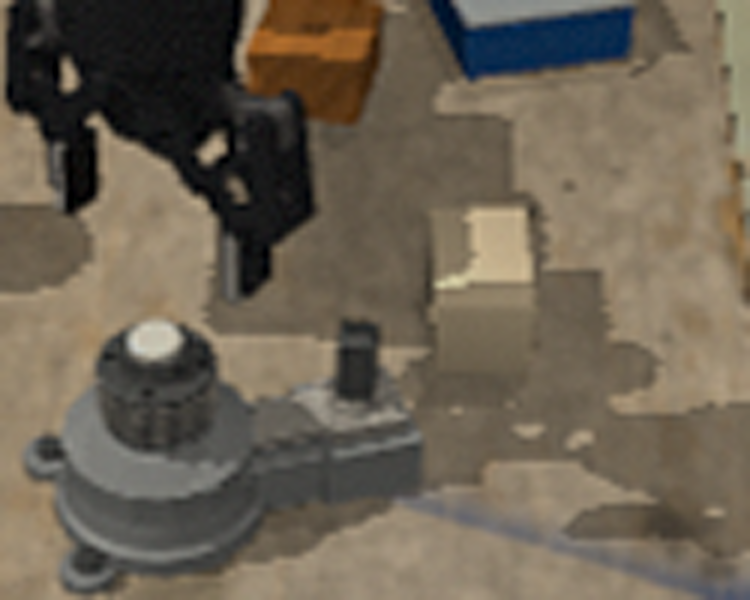

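The pin stands home at crop (355,365) and the fingers straddle the ring at (155,380). I'll descend and close lightly.

Call:
step_arm([
  {"rx": 0,"ry": 0,"rz": 0,"dx": 1.4,"dy": 0.8,"dz": 25,"gripper": 1},
  {"rx": 0,"ry": 0,"rz": 0,"dx": 0,"dy": 0,"dz": 25,"gripper": 1},
  {"rx": 0,"ry": 0,"rz": 0,"dx": 0,"dy": 0,"dz": 20,"gripper": 1},
  {"rx": 0,"ry": 0,"rz": 0,"dx": 0,"dy": 0,"dz": 13,"gripper": 1},
  {"rx": 0,"ry": 0,"rz": 0,"dx": 0,"dy": 0,"dz": 6,"gripper": 0.8},
  {"rx": 0,"ry": 0,"rz": 0,"dx": 0,"dy": 0,"dz": 0,"gripper": 0.5},
  {"rx": 0,"ry": 0,"rz": 0,"dx": 0,"dy": 0,"dz": 0,"gripper": 0.2},
  {"rx": 0,"ry": 0,"rz": 0,"dx": 0,"dy": 0,"dz": 0,"gripper": 0},
  {"rx": 0,"ry": 0,"rz": 0,"dx": 0,"dy": 0,"dz": 0,"gripper": 0},
], grip_force=25)

```text
clock: 11.58
tcp_pos: [0.5657, 0.009, 0.0791]
orientation: [2.783, 1.449, 0.008]
contact_force: [5.5, -4.9, 3.1]
grip_width: 0.0527
gripper_force: 26.9
```

```bash
python3 - <<'E'
from h import *
o=r.get_obs();p=o['tcp_pos'];v=o['orientation'];print(o['clock'],p,v,o['joints'],o['contact_force'],o['moment'],o['grip_width'],o['gripper_force'])
R=cv2.Rodrigues(v)[0];print("force in tool",R.T@o['contact_force'],"tilt",R[:,2])
E
```

```text
11.575 [0.56567018 0.00904814 0.079055  ] [2.78252854 1.44912823 0.00776746] [ 0.14191226  0.54567643 -0.34595101  1.93892931  0.28164754  0.69723761
 -0.98465215] [ 5.50121638 -4.89365195  3.06144054] [-0.88067792 -0.84430594  0.14303121] 0.05271780538451256 26.882315840794035
force in tool [-0.84861587  7.33150265 -3.01869993] tilt [ 0.00638587 -0.00154169 -0.99997842]
```

Call:
step_arm([
  {"rx": 0,"ry": 0,"rz": 0,"dx": 0,"dy": 2.5,"dz": 0,"gripper": 0},
  {"rx": 0,"ry": 0,"rz": 0,"dx": 0,"dy": 0,"dz": 0,"gripper": -0.2},
  {"rx": 0,"ry": 0,"rz": 0,"dx": 0,"dy": 0,"dz": 0,"gripper": -0.2},
])

```text
clock: 11.95
tcp_pos: [0.5661, 0.0089, 0.079]
orientation: [2.784, 1.451, 0.004]
contact_force: [-0.3, -2.9, 7.7]
grip_width: 0.053
gripper_force: 27.5
```

```bash
python3 - <<'E'
from h import *
o=r.get_obs();p=o['tcp_pos'];v=o['orientation'];print(o['clock'],p,v,o['contact_force'],o['moment'],o['grip_width'],o['gripper_force'])
R=cv2.Rodrigues(v)[0];print("force in tool",R.T@o['contact_force'],"moment tool",R.T@o['moment'])
f=r.grab_frame("side");c=f[140:240,220:345];cv2.imwrite("pics/c5.png",cv2.resize(c,None,fx=6,fy=6,interpolation=cv2.INTER_CUBIC))
print((proj("side",[.561,.0107,.103])-[220,140])*6)
E
```

```text
11.95 [0.56607047 0.00890451 0.07899105] [2.78409931 1.4510412  0.00387579] [-0.29024869 -2.94403955  7.74146103] [-0.30342833  0.26434596 -0.0034173 ] 0.05297343486614446 27.50684039978296
force in tool [-2.56988991  1.47123946 -7.74034576] moment tool [ 0.04288801 -0.40014322  0.00228752]
[156.09320357 340.04721909]
```

View pics/c5.png

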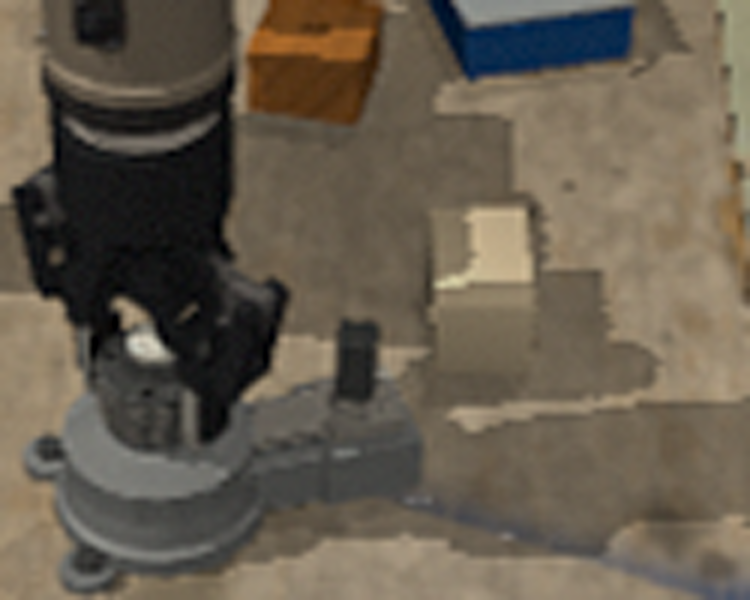

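The ring is held squarely and the pin is undisturbed at crop (357,360). I'll raise the grip force and start turning.

Call:
step_arm([
  {"rx": 0,"ry": 0,"rz": 0,"dx": 0,"dy": 0.5,"dz": -1.5,"gripper": -0.5},
  {"rx": 0,"ry": 0,"rz": 0,"dx": 0,"dy": 0,"dz": 0,"gripper": -0.5},
  {"rx": 0,"ry": 0,"rz": 3,"dx": 0,"dy": 0,"dz": 0,"gripper": -0.5},
  {"rx": 0,"ry": 0,"rz": 4,"dx": 0,"dy": 0,"dz": 0,"gripper": -0.5},
  {"rx": 0,"ry": 0,"rz": 4,"dx": 0,"dy": 0,"dz": 0,"gripper": -0.5},
  {"rx": 0,"ry": 0,"rz": 4,"dx": 0,"dy": 0,"dz": 0,"gripper": -0.5},
  {"rx": 0,"ry": 0,"rz": 0,"dx": 0,"dy": 0,"dz": 0,"gripper": -0.5},
], grip_force=90)

```text
clock: 12.88
tcp_pos: [0.5666, 0.0084, 0.0795]
orientation: [2.95, 1.075, 0.004]
contact_force: [3.7, -4.2, 3.1]
grip_width: 0.0513
gripper_force: 95.5
```

```bash
cat > s.py <<'E'
from h import *
o=r.get_obs();p=o['tcp_pos'];v=o['orientation'];R=cv2.Rodrigues(v)[0]
print(round(o['clock'],2),p.round(4),"yaw",np.degrees(np.arctan2(R[1,0],R[0,0])).round(2),"Ft",(R.T@o['contact_force']).round(1),"Mt",(R.T@o['moment']).round(3),"g",o['grip_width'].round(4) if hasattr(o['grip_width'],'round') else o['grip_width'],o['gripper_force'],"q7",o['joints'][6],"tilt",R[:2,2].round(4))
E
python3 s.py
```

```text
12.88 [0.5666 0.0084 0.0795] yaw 40.04 Ft [ 0.1  5.6 -3.1] Mt [-1.093  0.086  0.122] g 0.05128430984654337 95.51138726994395 q7 -1.1977202966413305 tilt [ 0.0032 -0.0008]
```

Call:
step_arm([
  {"rx": 0,"ry": 0,"rz": 2,"dx": 0,"dy": 0,"dz": 0,"gripper": -0.5},
  {"rx": 0,"ry": 0,"rz": 2,"dx": 0,"dy": 0,"dz": 0,"gripper": -0.5},
])

```text
clock: 13.12
tcp_pos: [0.5667, 0.0082, 0.0795]
orientation: [2.985, 0.972, 0.005]
contact_force: [3.9, -4.6, 2.4]
grip_width: 0.0515
gripper_force: 95.6
```

```bash
echo "print('tau7',o['tau'][6])">>s.py; python3 s.py
```

```text
13.12 [0.5667 0.0082 0.0795] yaw 36.08 Ft [ 0.4  6.  -2.4] Mt [-1.236  0.145 -0.37 ] g 0.05152544095708202 95.5775934504345 q7 -1.25509479047877 tilt [ 0.0035 -0.001 ]
tau7 -0.06361540406942368
```

Call:
step_arm([
  {"rx": 0,"ry": 0,"rz": 2,"dx": 0,"dy": 0,"dz": 0,"gripper": -0.5},
  {"rx": 0,"ry": 0,"rz": 2,"dx": 0,"dy": 0,"dz": 0,"gripper": -0.5},
])

```text
clock: 13.38
tcp_pos: [0.5668, 0.008, 0.0795]
orientation: [3.017, 0.867, 0.005]
contact_force: [4.6, -4.8, 1.7]
grip_width: 0.0515
gripper_force: 95.5
```

```bash
python3 s.py
```

```text
13.38 [0.5668 0.008  0.0795] yaw 32.07 Ft [ 1.4  6.6 -1.7] Mt [-1.33   0.31  -0.371] g 0.051450013721245524 95.51872786134481 q7 -1.312833540803427 tilt [ 0.0037 -0.0012]
tau7 -0.06823238683864474
```

Call:
step_arm([
  {"rx": 0,"ry": 0,"rz": 2,"dx": 0,"dy": 0,"dz": 0,"gripper": -0.5},
  {"rx": 0,"ry": 0,"rz": 2,"dx": 0,"dy": 0,"dz": 0,"gripper": -0.5},
])

```text
clock: 13.62
tcp_pos: [0.5669, 0.0078, 0.0795]
orientation: [3.045, 0.762, 0.005]
contact_force: [3.9, -5.5, 2.0]
grip_width: 0.0513
gripper_force: 95.5
```

```bash
python3 s.py
```

```text
13.62 [0.5669 0.0078 0.0795] yaw 28.1 Ft [ 0.9  6.7 -1.9] Mt [-1.478  0.36  -0.906] g 0.05134112278930004 95.51789835328236 q7 -1.370195598812104 tilt [ 0.0039 -0.0015]
tau7 -0.5993556976318359
```

The seat shows at yaw about 28.1°, where the torque rose from 0.37 to 0.91 N m. I'll nip up in small steps.

Call:
step_arm([
  {"rx": 0,"ry": 0,"rz": 2,"dx": 0,"dy": 0,"dz": 0,"gripper": -0.5},
  {"rx": 0,"ry": 0,"rz": 2,"dx": 0,"dy": 0,"dz": 0,"gripper": -0.5},
])

```text
clock: 13.88
tcp_pos: [0.5671, 0.0077, 0.0795]
orientation: [3.069, 0.657, 0.006]
contact_force: [5.9, -5.1, 1.0]
grip_width: 0.052
gripper_force: 95.5
```

```bash
python3 s.py
```

```text
13.88 [0.5671 0.0077 0.0795] yaw 24.18 Ft [ 3.3  7.1 -0.9] Mt [-1.605  0.443 -1.032] g 0.05197250680298695 95.48829641891643 q7 -1.4270373847632714 tilt [ 0.0042 -0.002 ]
tau7 -0.7256648316979408
```

Call:
step_arm([
  {"rx": 0,"ry": 0,"rz": 2,"dx": 0,"dy": 0,"dz": 0,"gripper": -0.5},
  {"rx": 0,"ry": 0,"rz": 2.3,"dx": 0,"dy": 0,"dz": 0,"gripper": -0.5},
])

```text
clock: 14.12
tcp_pos: [0.5671, 0.0075, 0.0795]
orientation: [3.092, 0.542, 0.006]
contact_force: [5.1, -6.6, 2.0]
grip_width: 0.0515
gripper_force: 95.5
```

```bash
python3 s.py
```

```text
14.12 [0.5671 0.0075 0.0795] yaw 19.88 Ft [ 2.6  7.9 -2. ] Mt [-1.726  0.562 -1.135] g 0.05150958293186622 95.46205326681957 q7 -1.488842603209814 tilt [ 0.0044 -0.0022]
tau7 -0.7731661945581436
```

Torque and angle both give about 8.2° of nip. I'll relieve the side load, release and rise clear.

Call:
step_arm([
  {"rx": 0,"ry": 0,"rz": 0,"dx": 0,"dy": 1.5,"dz": 0,"gripper": -0.5},
  {"rx": 0,"ry": 0,"rz": 0,"dx": 0,"dy": 1.5,"dz": 0,"gripper": -0.5},
  {"rx": 0,"ry": 0,"rz": 0,"dx": 0,"dy": 0,"dz": 0,"gripper": 0.5},
  {"rx": 0,"ry": 0,"rz": 0,"dx": 0,"dy": 0,"dz": 0,"gripper": 1},
  {"rx": 0,"ry": 0,"rz": 0,"dx": 0,"dy": 0,"dz": 0,"gripper": 1},
  {"rx": 0,"ry": 0,"rz": 0,"dx": 0,"dy": 0,"dz": 0,"gripper": 1},
  {"rx": 0,"ry": 0,"rz": 0,"dx": 0,"dy": 0,"dz": -15,"gripper": 1},
  {"rx": 0,"ry": 0,"rz": 0,"dx": 0,"dy": 0,"dz": -35,"gripper": 1},
  {"rx": 0,"ry": 0,"rz": 0,"dx": 0,"dy": 0,"dz": -50,"gripper": 1},
  {"rx": 0,"ry": 0,"rz": 0,"dx": 0,"dy": 0,"dz": -50,"gripper": 1},
  {"rx": 0,"ry": 0,"rz": 0,"dx": 0,"dy": 0,"dz": 0,"gripper": 1},
  {"rx": 0,"ry": 0,"rz": 0,"dx": 0,"dy": 0,"dz": 0,"gripper": 1},
])

```text
clock: 15.62
tcp_pos: [0.5657, 0.0063, 0.229]
orientation: [3.095, 0.54, 0.001]
contact_force: [0.4, 0.5, -0.7]
grip_width: 0.0851
gripper_force: 0.0
```

```bash
python3 s.py; python3 - <<'E'
from h import *
f=r.grab_frame("side");c=f[140:240,220:345];cv2.imwrite("pics/c6.png",cv2.resize(c,None,fx=6,fy=6,interpolation=cv2.INTER_CUBIC))
E
```

```text
15.62 [0.5657 0.0063 0.229 ] yaw 19.8 Ft [ 0.6 -0.3  0.7] Mt [ 0.006 -0.009 -0.007] g 0.08506714668561642 0.0 q7 -1.4272912047778292 tilt [ 0.0004 -0.0001]
tau7 0.005031432956457138
```

View pics/c6.png

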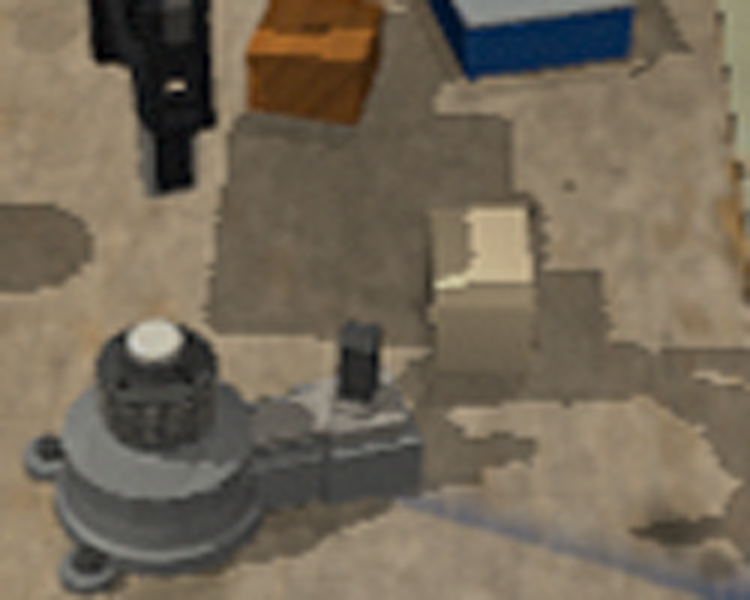

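The pin is still home at crop (358,365), the arm hasn't shifted, the stand and carton in view haven't moved, and the gripper is clear. Handing in.

```bash
python3 -c "
from bench import r
print(r.hand_in())"
```

```text
the job is handed in; nothing more can be done
None
```

Job handed in at about 16 s of the 61 s allowed: the holding pin is fully home and the lock ring is seated and nipped up about 8 degrees. The pin and the barrel's arm looked unmoved in the last picture; the hand-in gave no verdict.

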